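# Set a bamboo culm to length and nip it in the yoke vise

## Task

Get the bamboo ready for sawing: push it along its V supports until its end is right up against the yellow length stop, then crank the T handle of the blue vise clockwise until the top jaw holds the bamboo snugly. Stop once the handle has clearly become stiffer: the jaw must press on the bamboo but not crush it. Leave the bamboo at the stop, take your hand off, and leave the other things on the bench where they are.

Things in the scene. Friction and masses are not known exactly. Their poses are not given: they have to be found in the camera images.
- vise: fixed plywood board, 190 x 460 x 18 mm, carrying a blue yoke vise, a steel V stock support and a yellow length stop. Origin: under the vise's middle, at bench height; z up. y is the bamboo's direction: stop at +y, stock support (V 26 mm long) at y = -115 mm. The yoke is an arch across the bamboo, legs at x = +-55 mm; its boss tops out 202 mm above the bench; only screw and handle are higher
- lower_jaw (a point): point on the axis that the bamboo has when it lies in the Vs, at the middle of the vise, 87 mm above the bench; axes as vise. The lower V jaw is 52 mm long along y
- stop_face (a point): centre of the stop's face, 130 mm along +y from lower_jaw; axes as vise. A yellow angle plate 70 mm wide and 112 mm high over the bench; the face looks to -y
- culm: green bamboo, loose, 45 mm diameter, 320 mm long, 0.2 to 0.4 kg, both ends closed flat by a node; origin mid-axis, y along it. It starts lying in the lower jaw and the stock support, 25 to 70 mm short of the stop, and slides with about 2 to 4 N. When home, its blue tape band (the saw line) is between vise and stock support
- culm_tip (a point): centre of the culm's end that faces the length stop
- culm_tail (a point): centre of the culm's other end, beyond the stock support, the one to push
- jaw: steel upper jaw with a thick rubber V lining; slides straight down in the yoke as the handle turns. Origin: apex of its uncompressed V. It touches the culm when the origin is 26 mm above lower_jaw; starts 8 to 25 mm higher. Past the touch the rubber yields, adding about 30 N per mm of screw feed: some 75 N per further quarter turn. 15 to 150 N on the bamboo is a good hold
- handle (a joint): turn of the screw, rad, growing clockwise seen from above, which lowers jaw, screw and handle together by 10 mm a turn; 0 is fully open, touch at about 15.7, starts at 0 to 10.5. It stays where left and holds up to about 90 N of jaw force by itself. Friction 0.15 N m (2.6 N at 58 mm from the axis), about twice that at 90 N jaw force
- handle_hub (a point): on the screw's axis at the bar's height, 236 to 264 mm above the bench. The bar is a level steel rod, 12 mm diameter, 180 mm long, along this frame's x axis, through a hub 30 mm across that stands 15 mm above and below it. Below the bar at least 25 mm of height is clear down to the yoke's boss, even with the vise shut on the culm
- red_ball (a point): centre of the red ball, 19 mm diameter, on the bar's +x end, 90 mm from the axis; the ball on the other end is black
- saw: bystander: pull saw lying on the bench beyond the board, about 450 mm long
- secateurs: bystander: black secateurs, about 180 mm long, on the robot's side of the board
- wire_spool: bystander: green wire spool, 48 mm diameter, 46 mm high, standing on the board beside the length stop
- tape_roll: bystander: blue tape roll, 90 mm diameter, 18 mm high, on the robot's side of the board
- pot: bystander: terracotta pot, 84 mm diameter, 80 mm high, on the bench to the right of the board
- offcut: bystander: piece of bamboo standing on end, 45 mm diameter, 130 mm high, past the length stop
- mister: bystander: pale green spray bottle, 66 mm diameter, 168 mm high, past the length stop

How it is judged:
By the outcome, as a careful person would: the job done as asked, in the order asked, and still so for the second after the job is handed in, with the robot touching nothing.
It also fails if it takes over 72 s, if anything falls off the work surface, if the arm or the gripper's body presses on something with over 40 N, if the wrist force passes 120 N, or if a joint passes its speed limit or range.

## Robot

A 6-joint arm with a two-finger parallel gripper is mounted at the origin on the work surface. World frame = base frame: x ahead of the robot, y to its left, z up, the work surface at z = 0. Lengths are in m, angles in rad, forces in N, time in s.
With the tool pointing down it reaches from about 0.275 to 0.85 m from the base axis. Payload 19 kg.
Tool frame: the origin (TCP) lies on the mounting face of the last link; the fingertips stand 173 mm ahead of it and the grasp point (between the pads) lies 155 mm ahead of it (tip_extent is the distance from the TCP to the fingertips, in m); z points along the fingers, y is the direction in which the jaws open and shut (so a half turn about z gives the same grasp; the last joint's range is limited). The gripper opens to 85 mm and grips with 20 to 120 N. Pads are 22 mm wide; open, the fingers measure 114 mm over their backs; the gripper's body (76 mm by 85 mm) begins 54 mm behind the grasp point. The pads swing forward as they close: fully open they stand 13 mm farther back than shut.
Start: joints at [0.994, 0.15, 1.437, -0, 1.554, -0.134], TCP at [0.246, 0.52, 0.405] pointing down, gripper open.
Joint ranges: [-2.8, 2.8], [-0.68, 2.1], [0.12, 2.68], [-1.39, 4.53], [0.16, 2.79], [-2.81, 2.81]. Speed limits (rad/s): [1.89, 1.89, 2.22, 3.01, 3.01, 3.01].

## Interface

Orientations are given as a unit quaternion [x, y, z, w].
In Python, from bench import get_state, camera, get_calibration, finish_job, tip_extent gives the robot as it stands.
- The arm moves only by the tool servo_tool, never from a script. Its arguments are lists of equal length, an entry for each row: "twist": the turn, a rotation vector about the world's x, y, z in degrees, a list of three; "offset": the shift along the world's x, y, z in mm, a list of three; "claw": the opening, from -1 (shut) to 1 (fully open). A call has 1 to 5 rows; each row is the pose to reach, as a shift and turn from the pose measured when the call began; what a row does not reach only later rows make up. A row lasts 1/12 s, in which the tool goes at most 41.7 mm and 7.16 degrees, less where a joint would pass 70% of its speed; a pose out of reach is approached as far as the arm can. A call with a gripper value outside its range is refused whole. The fingers move at their own pace and stop on an object; the grip force is fixed at half the most. Time passes only in rows, so rows that repeat a pose let the fingers close. It gives the time, the measured TCP pose, the force and the opening at its end, in the units of the state.
- get_state(): the state, without advancing time (a new reading comes with each control period).
- camera(name): name is "side" or "top" or "wrist"; returns (picture, depth): 420x560x3 uint8, red, green, blue; 420x560 float32, m along the optical axis (not along the pixel's ray), 0 where there is no reading.
- get_calibration(name): a dict with "camera_matrix" (3x3 intrinsics, pixels), "T" (4x4, takes a point from camera to world coordinates). Camera axes: x right, y down, z forward; pixel columns grow to the right and rows downward; lengths in m; the calibration is good to about 2 mm. A picture is of the moment at which its call begins: read the wrist's pose just before it. get_calibration takes no time and is no camera call; for the wrist camera it gives the pose at the moment of the call.
- finish_job(): hands the job in, once; it reports no verdict.
The state is a dict: "t": time; "joints": joint angles; "qvel": joint speeds; "effort": joint torques, N m; "tool_pos": TCP position; "tool_rot": TCP orientation; "contact_force": force on the tool from outside, world axes, zero at the start; "wrist_torque": the same for the moment, N m; "opening": finger opening in m.
Only numpy, scipy, OpenCV 4.12 (cv2) and the standard library are available. Lean on these libraries where they do the work, as an engineer would, in place of code of your own. Each camera call takes 0.05 s, during which the arm holds its last target. There are 200 camera calls.

## Working session

There is one attempt and no reset: what is moved stays moved. The work goes in short steps, Python scripts to look and compute and a tool call to move; the robot and the scene stay as the last step left them, time stands still between calls to the robot, and variables do not carry over. Pictures are saved under pics/ and viewed, about 8 in all and at most 12, crops included, and the job is handed in when it is done.

Besides the shell and the picture viewer there is one more tool, called after ">>>" in YAML: its name, and indented under it one key for each argument. servo_tool: Moves the arm, as the interface text tells. Its arguments: {"type":"object","properties":{"twist":{"type":"array","items":{"type":"array","items":{"type":"number"}}},"offset":{"type":"array","items":{"type":"array","items":{"type":"number"}}},"claw":{"type":"array","items":{"type":"number"}}},"required":["twist","offset","claw"]}

```bash
mkdir -p pics; cat > h.py <<'E'
import numpy as np, cv2
from bench import *
def shot(n,f=None):
    p,d=camera(n); c=get_calibration(n); K=np.array(c["camera_matrix"]);T=np.array(c["T"])
    if f: cv2.imwrite("pics/"+f,p[:,:,::-1])
    v,u=np.mgrid[0:420,0:560]
    P=np.stack([(u-K[0,2])/K[0,0]*d,(v-K[1,2])/K[1,1]*d,d,np.ones_like(d)],-1)@T.T
    return p,d,P[...,:3],K,T
E
python3 - <<'E'
from h import *
np.set_printoptions(precision=3,suppress=True)
s=get_state();print(s)
for n in("top","side"):
    p,d,P,K,T=shot(n,n+"1.png");print(n,K[0,0],T)
    np.savez(n+"1.npz",p=p,P=P,d=d)
E
```

```text
{'t': 0.0, 'joints': array([ 0.994,  0.151,  1.438,  0.   ,  1.554, -0.134]), 'qvel': array([-0.   , -0.   , -0.   ,  0.   ,  0.   , -0.001]), 'effort': array([  0.002, -71.306, -57.087,  -0.   ,   0.009,   0.   ]), 'tool_pos': array([0.246, 0.52 , 0.404]), 'tool_rot': array([ 0.22 ,  0.976, -0.001, -0.   ]), 'contact_force': array([0.085, 0.133, 0.437]), 'wrist_torque': array([ 0.026,  0.047, -0.038]), 'opening': 0.08550356847777243}
top 517.6346349680563 [[ 0.007 -0.983  0.184  0.291]
 [-1.    -0.006  0.003  0.03 ]
 [-0.002 -0.184 -0.983  1.53 ]
 [ 0.     0.     0.     1.   ]]
side 390.8589051716121 [[-1.    -0.011 -0.001  0.545]
 [-0.006  0.601 -0.799  0.901]
 [ 0.009 -0.799 -0.601  0.858]
 [ 0.     0.     0.     1.   ]]
```

```bash
cd pics; python3 -c "
import cv2,numpy as np
a=cv2.imread('top1.png');b=cv2.imread('side1.png');cv2.imwrite('both1.png',cv2.resize(np.hstack([a,b]),(800,300)))"
```

```text
(no output)
```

View pics/top1.png

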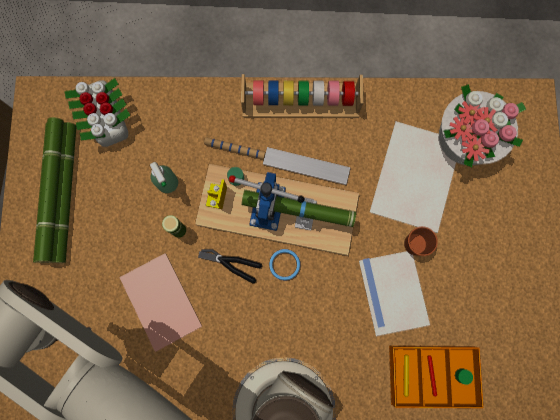

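View pics/side1.png

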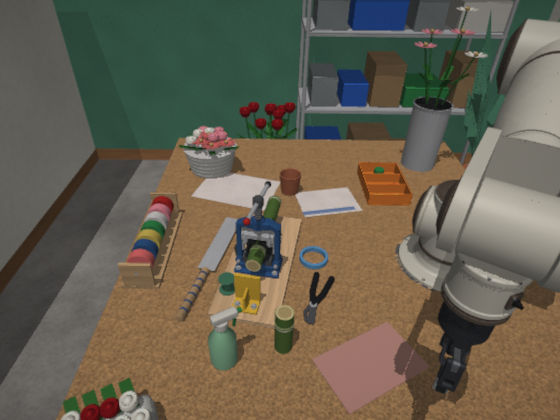

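The top view shows the vise at about (265,205), the yellow stop at (215,193), the culm tail at (355,217), the red ball at (232,179) and the black ball at (301,199). The side view agrees. Next I measure these points.

```bash
python3 - <<'E'
from h import *
np.set_printoptions(precision=4,suppress=True)
for n in("top","side"):
    z=np.load(n+"1.npz");p,P=z['p'],z['P'];h=cv2.cvtColor(p,cv2.COLOR_RGB2HSV);H,S,V=[h[...,i].astype(int) for i in range(3)]
    reg=(P[...,0]>.3)&(P[...,0]<.75)&(P[...,1]>-.3)&(P[...,1]<.3)&(z['d']>0)
    def rep(name,m):
        k,l,st,c=cv2.connectedComponentsWithStats((m&reg).astype(np.uint8))
        for i in np.argsort(-st[1:,4])[:3]+1:
            if st[i,4]<6: continue
            q=P[l==i];print(n,name,st[i],'mean',q.mean(0),'max',np.percentile(q,97,0),'min',np.percentile(q,3,0))
    Z=P[...,2]
    rep('red',((H<8)|(H>172))&(S>150)&(V>60)&(Z>.2))
    rep('yellow',(H>22)&(H<33)&(S>180)&(V>90)&(Z>.03))
    rep('green',(H>33)&(H<60)&(S>100)&(Z>.07)&(Z<.125))
    rep('blue',(H>105)&(H<125)&(S>120)&(Z>.15))
    rep('high',(Z>.222)&(Z<.3))
    rep('dark high',(Z>.222)&(Z<.3)&(V<40))
    if n=='top':
        m=(H>33)&(H<60)&(S>100)&(Z>.095)&(Z<.125)&reg
        k,l,st,c=cv2.connectedComponentsWithStats(m.astype(np.uint8))
        q=np.vstack([P[l==i] for i in range(1,k) if st[i,4]>20 ]);
        f=cv2.fitLine(q[:,:2].astype(np.float32),cv2.DIST_HUBER,0,.001,.001).ravel();print('line',f,np.degrees(np.arctan2(f[1],f[0])))
        s=(q[:,:2]-f[2:])@f[:2];print(s.min(),s.max(),f[2:]+f[:2]*s.min(),f[2:]+f[:2]*s.max(),np.percentile(q[:,2],[5,50,95,99]))
    mb=(H>8)&(H<25)&(Z>.01)&(Z<.026)&reg
    k,l,st,c=cv2.connectedComponentsWithStats(mb.astype(np.uint8));q=np.vstack([P[l==i] for i in range(1,k) if st[i,4]>100])
    r=cv2.minAreaRect((q[:,:2]*1000).astype(np.float32));print('board',r)
    big=cv2.resize(p[130:300,180:390] if n=='top' else p[160:340,180:340],None,fx=3.4,fy=3.4,interpolation=cv2.INTER_CUBIC);cv2.imwrite(f'pics/{n}1c.png',big[:,:,::-1])
E
```

```text
top red [229 176   6   7  33] mean [0.6024 0.1376 0.2647] max [0.6088 0.144  0.2686] min [0.5956 0.1311 0.257 ]
top yellow [207 179  18  26 114] mean [0.6057 0.1904 0.0977] max [0.6357 0.2203 0.1165] min [0.572  0.1743 0.0601]
top green [304 203  48  23 675] mean [ 0.5416 -0.1187  0.106 ] max [ 0.5664 -0.0593  0.1141] min [ 0.5177 -0.1778  0.0922]
top green [274 196  27  20 384] mean [ 0.5636 -0.0058  0.1061] max [0.5862 0.0276 0.1149] min [ 0.5436 -0.0394  0.0921]
top green [242 191  17  16 216] mean [0.5841 0.0987 0.1063] max [0.6037 0.1178 0.1146] min [0.5668 0.0783 0.0931]
top blue [258 192  16  29 252] mean [0.5468 0.0561 0.1934] max [0.5758 0.0699 0.2059] min [0.5172 0.0358 0.1729]
top blue [264 173  12  15  99] mean [0.619  0.0405 0.195 ] max [0.6375 0.0522 0.2665] min [0.5929 0.0306 0.1808]
top high [229 175  75  28 465] mean [0.5775 0.0505 0.264 ] max [0.6055 0.1389 0.2741] min [ 0.5503 -0.0369  0.2549]
top dark high [261 187  11   9  31] mean [0.5684 0.0489 0.26  ] max [0.5775 0.0611 0.2708] min [0.5644 0.0381 0.2244]
top dark high [298 196   6   7  30] mean [ 0.5509 -0.035
[... 669 characters left out ...]
 0.0897]
side green [256 241   3   4   7] mean [0.5844 0.0502 0.1104] max [0.5868 0.0701 0.122 ] min [0.5804 0.0408 0.1072]
side blue [246 216  35  23 341] mean [0.5595 0.0665 0.1869] max [0.5989 0.076  0.2022] min [0.5216 0.0498 0.1565]
side blue [236 218   9  15  72] mean [0.6319 0.0518 0.1758] max [0.6392 0.0569 0.1901] min [0.6223 0.0388 0.1526]
side high [243 181  28  45 348] mean [0.582  0.0639 0.2584] max [0.6097 0.1457 0.2711] min [ 0.5533 -0.0311  0.2276]
side dark high [267 182   4   3   6] mean [ 0.5516 -0.0314  0.2624] max [ 0.5559 -0.0294  0.2654] min [ 0.5482 -0.0335  0.2589]
board ((575.6923217773438, 24.431365966796875), (462.623046875, 190.29763793945312), 78.83072662353516)
```

View pics/top1c.png

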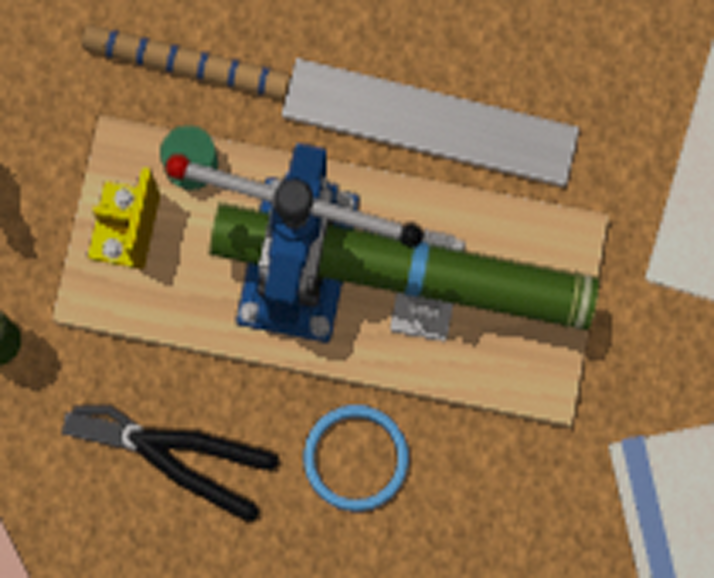

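>>> servo_tool:
  twist:
    - [0,0,5]
    - [0,0,10]
    - [0,0,14]
    - [0,0,14]
    - [0,0,14]
  offset:
    - [10,-30,20]
    - [22,-68,35]
    - [35,-106,45]
    - [49,-145,50]
    - [63,-184,50]
  claw: [-1,-1,-1,-1,-1]

```text
t: 0.52
tool_pos: [0.3091, 0.3343, 0.4551]
tool_rot: [0.098, 0.995, -0.0, 0.0]
contact_force: [1.6, -0.6, 1.3]
opening: 0.0256
```

```bash
python3 - <<'E'
from h import *
print(tip_extent() if callable(tip_extent) else tip_extent)
z=np.load("top1.npz");p,P=z['p'],z['P'];h=cv2.cvtColor(p,cv2.COLOR_RGB2HSV).astype(int)
m=(h[...,0]>22)&(h[...,0]<33)&(h[...,1]>180)&(h[...,2]>90)&(P[...,2]>.09)&(P[...,0]>.5)&(P[...,0]<.7)&(P[...,1]<.3)
d=np.array([.1904,.9817]);s=(P[m][:,:2]-[.5558,-.0508])@d;print("stop s",np.sort(s)[:12])
E
```

```text
0.1734
stop s [0.2336856  0.23376049 0.23389129 0.23433811 0.23447336 0.23448889
 0.23448895 0.23456452 0.2346407  0.23465056 0.23473604 0.2348763 ]
```

>>> servo_tool:
  twist:
    - [0,0,0]
    - [0,0,0]
    - [0,0,0]
    - [0,0,0]
    - [0,0,0]
  offset:
    - [12,-38,5]
    - [24,-77,5]
    - [36,-116,5]
    - [48,-155,5]
    - [60,-194,5]
  claw: [-1,-1,-1,-1,-1]

```text
t: 0.93
tool_pos: [0.3689, 0.1385, 0.4601]
tool_rot: [0.098, 0.995, 0.0, 0.001]
contact_force: [1.2, 0.9, -0.1]
opening: 0.0001
```

>>> servo_tool:
  twist:
    - [0,0,0]
    - [0,0,0]
    - [0,0,0]
    - [0,0,0]
    - [0,0,0]
  offset:
    - [12,-38,0]
    - [24,-77,0]
    - [36,-116,0]
    - [48,-155,0]
    - [60,-194,0]
  claw: [-1,-1,-1,-1,-1]

```text
t: 1.35
tool_pos: [0.4287, -0.0577, 0.4601]
tool_rot: [0.098, 0.995, 0.0, 0.001]
contact_force: [1.0, 0.4, -0.3]
opening: 0.0001
```

>>> servo_tool:
  twist:
    - [0,0,0]
    - [0,0,0]
    - [0,0,0]
    - [0,0,0]
    - [0,0,0]
  offset:
    - [18,-37,0]
    - [36,-74,0]
    - [54,-111,0]
    - [72,-148,0]
    - [90,-185,0]
  claw: [-1,-1,-1,-1,-1]

```text
t: 1.77
tool_pos: [0.5191, -0.2449, 0.4597]
tool_rot: [0.099, 0.995, 0.0, 0.001]
contact_force: [0.2, 1.2, 0.2]
opening: 0.0001
```

>>> servo_tool:
  twist:
    - [0,0,0]
    - [0,0,0]
    - [0,0,0]
    - [0,0,0]
    - [0,0,0]
  offset:
    - [0,0,-40]
    - [-1,0,-80]
    - [-1,0,-120]
    - [-1,0,-160]
    - [-1,0,-195]
  claw: [-1,-1,-1,-1,-1]

```text
t: 2.18
tool_pos: [0.5175, -0.2447, 0.2619]
tool_rot: [0.099, 0.995, 0.001, -0.0]
contact_force: [0.2, -0.1, -0.4]
opening: -0.0002
```

>>> servo_tool:
  twist:
    - [0,0,0]
    - [0,0,0]
    - [0,0,0]
    - [0,0,0]
    - [0,0,0]
  offset:
    - [0,0,-12]
    - [0,0,-22]
    - [1,6,-22]
    - [3,14,-22]
    - [4,22,-22]
  claw: [-1,-1,-1,-1,-1]

```text
t: 2.6
tool_pos: [0.5221, -0.2221, 0.2414]
tool_rot: [0.099, 0.995, 0.0, 0.001]
contact_force: [0.3, -0.8, 0.3]
opening: -0.0
```

```bash
python3 - <<'E'
from h import *
s=get_state();print(s['tool_pos'],s['contact_force'])
shot("side","side2.png")
E
```

```text
[ 0.52210007 -0.222111    0.24139602] [ 0.28364739 -0.76914943  0.26795415]
```

View pics/side2.png

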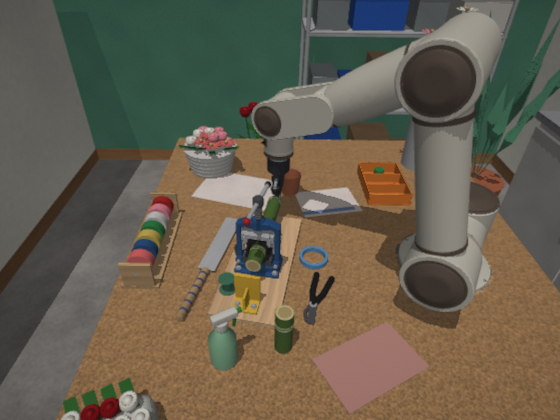

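The side view shows the shut fingers just behind the culm tail, at about (277,185), clear of everything. I push along the axis now.

>>> servo_tool:
  twist:
    - [0,0,0]
    - [0,0,0]
    - [0,0,0]
    - [0,0,0]
    - [0,0,0]
  offset:
    - [1,7,0]
    - [3,15,0]
    - [4,23,0]
    - [6,31,0]
    - [8,39,0]
  claw: [-1,-1,-1,-1,-1]

```text
t: 3.07
tool_pos: [0.5304, -0.1812, 0.2421]
tool_rot: [0.098, 0.995, -0.0, 0.001]
contact_force: [-1.5, -6.2, 4.6]
opening: -0.0002
```

>>> servo_tool:
  twist:
    - [0,0,0]
    - [0,0,0]
    - [0,0,0]
    - [0,0,0]
    - [0,0,0]
  offset:
    - [1,5,0]
    - [2,10,0]
    - [3,15,0]
    - [4,20,0]
    - [5,24,0]
  claw: [-1,-1,-1,-1,-1]

```text
t: 3.48
tool_pos: [0.5356, -0.1569, 0.2431]
tool_rot: [0.098, 0.995, -0.001, 0.002]
contact_force: [-2.8, -9.0, 8.3]
opening: 0.0003
```

```bash
cat >> h.py <<'E'
def culm():
    s=get_state();print(s['tool_pos'],s['contact_force'])
    p,d,P,K,T=shot("top")
    h=cv2.cvtColor(p,cv2.COLOR_RGB2HSV).astype(int);Z=P[...,2]
    m=(h[...,0]>33)&(h[...,0]<60)&(h[...,1]>100)&(Z>.09)&(Z<.125)&(P[...,0]>.45)&(P[...,0]<.65)&(P[...,1]>-.3)&(P[...,1]<.2)
    k,l,st,c=cv2.connectedComponentsWithStats(m.astype(np.uint8))
    q=np.vstack([P[l==i] for i in range(1,k) if st[i,4]>20]);r=(q[:,:2]-[.5558,-.0508])@[.1904,.9817]
    y=(h[...,0]>22)&(h[...,0]<33)&(h[...,1]>180)&(h[...,2]>90)&(Z>.09)&(P[...,0]>.5)&(P[...,0]<.7)&(P[...,1]<.3)&(P[...,1]>.1)
    print('culm s',r.min(),r.max(),'stop',((P[y][:,:2]-[.5558,-.0508])@[.1904,.9817]).min());return p,P
E
python3 -c "
from h import *
culm()"
```

```text
[ 0.53560977 -0.15688683  0.24307531] [-2.79419673 -8.96035489  8.25198226]
culm s -0.08206204464178234 0.22595380821851319 stop 0.2334895766002859
```

>>> servo_tool:
  twist:
    - [0,0,0]
    - [0,0,0]
    - [0,0,0]
    - [0,0,0]
  offset:
    - [0.3,2,0]
    - [0.7,4,0]
    - [1,6,0]
    - [1,6,0]
  claw: [-1,-1,-1,-1]

```text
t: 3.87
tool_pos: [0.5369, -0.1499, 0.244]
tool_rot: [0.098, 0.995, -0.001, 0.003]
contact_force: [-2.6, -4.7, 6.2]
opening: -0.0
```

>>> servo_tool:
  twist:
    - [0,0,0]
    - [0,0,0]
    - [0,0,0]
  offset:
    - [0.2,1,0]
    - [0.4,2,0]
    - [0.4,2,0]
  claw: [-1,-1,-1]

```text
t: 4.12
tool_pos: [0.5372, -0.1484, 0.2446]
tool_rot: [0.098, 0.995, -0.003, 0.003]
contact_force: [-5.5, -15.5, 3.9]
opening: -0.0001
```

```bash
python3 -c "
from h import *
culm()"
```

```text
[ 0.53723922 -0.14839511  0.24459243] [ -5.46419019 -15.47047756   3.94238203]
culm s -0.07329832706535133 0.23341685593203945 stop 0.23309444235824603
```

The force rose to about 16 N and the tip meets the stop to within 1 mm. I back off, rise, then go to the crank start pose.

>>> servo_tool:
  twist:
    - [0,0,0]
    - [0,0,0]
    - [0,0,0]
    - [0,0,0]
    - [0,0,0]
  offset:
    - [-1,-6,0]
    - [-4,-20,0]
    - [-6,-30,30]
    - [-6,-30,70]
    - [-6,-30,110]
  claw: [-1,-1,-1,-1,-1]

```text
t: 4.58
tool_pos: [0.5308, -0.1783, 0.3554]
tool_rot: [0.098, 0.995, -0.002, 0.002]
contact_force: [1.2, -1.0, -0.6]
opening: 0.0001
```

>>> servo_tool:
  twist:
    - [0,0,0]
    - [0,0,0]
    - [0,0,0]
  offset:
    - [0,0,40]
    - [0,0,80]
    - [0,0,110]
  claw: [-1,-1,-1]

```text
t: 4.83
tool_pos: [0.5303, -0.1776, 0.4692]
tool_rot: [0.098, 0.995, -0.002, 0.003]
contact_force: [1.2, 0.0, 0.3]
opening: 0.0001
```

```bash
python3 - <<'E'
from h import *
np.set_printoptions(precision=4,suppress=True)
p,P=culm();cv2.imwrite('pics/top3c.png',cv2.resize(p[130:280,190:390],None,fx=3.5,fy=3.5)[:,:,::-1])
h=cv2.cvtColor(p,cv2.COLOR_RGB2HSV).astype(int);Z=P[...,2]
s=get_calibration("top");C=np.array(s["T"])[:3,3]
reg=(P[...,0]>.5)&(P[...,0]<.66)&(P[...,1]>-.06)&(P[...,1]<.16)&(Z>.22)&(Z<.29)
for n,m in(('red',((h[...,0]<8)|(h[...,0]>172))&(h[...,1]>150)&reg),('black',(h[...,2]<45)&reg),('hub',reg&(Z>.267))):
    k,l,st,c=cv2.connectedComponentsWithStats(m.astype(np.uint8))
    K=np.array(s["camera_matrix"]);T=np.array(s["T"])
    for i in range(1,k):
        if st[i,4]<10: continue
        r=T[:3,:3]@np.array([(c[i][0]-K[0,2])/K[0,0],(c[i][1]-K[1,2])/K[1,1],1]);zz=.257 if n!='hub' else .272
        print(n,st[i,4],C+r*(zz-C[2])/r[2],P[l==i].mean(0),Z[l==i].max())
E
```

```text
[ 0.5303 -0.1776  0.4692] [1.1503 0.0434 0.2717]
culm s -0.06258283706956157 0.23335751466791815 stop 0.2334802867727713
red 33 [0.6043 0.1382 0.257 ] [0.6024 0.1376 0.2646] 0.27175712683476005
black 40 [0.5705 0.0496 0.257 ] [0.5693 0.0495 0.262 ] 0.2744080936787965
black 29 [ 0.5524 -0.036   0.257 ] [ 0.551  -0.0356  0.2638] 0.2721041123587975
hub 97 [0.578  0.0509 0.272 ] [0.578  0.0509 0.2719] 0.2776659808087405
```

View pics/top3c.png

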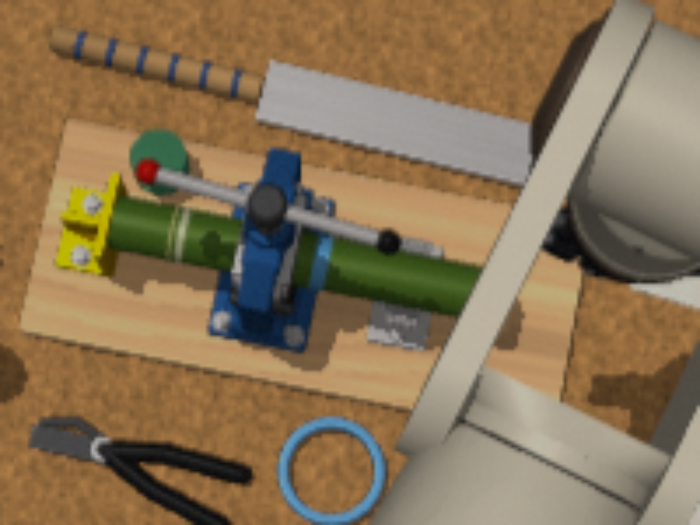

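The culm is against the stop at (120,225), the tape band at (322,255) is between vise and support, and the bar is unmoved. I move the closed fingers next to the black arm on its +x side.

>>> servo_tool:
  twist:
    - [0,0,0]
    - [0,0,0]
    - [0,0,0]
    - [0,0,0]
    - [0,0,0]
  offset:
    - [15,37,0]
    - [30,74,0]
    - [45,110,0]
    - [60,147,0]
    - [71,176,0]
  claw: [-1,-1,-1,-1,-1]

```text
t: 5.3
tool_pos: [0.6018, 0.0014, 0.4743]
tool_rot: [0.098, 0.995, -0.003, 0.006]
contact_force: [-0.3, -0.3, -0.7]
opening: 0.0001
```

>>> servo_tool:
  twist:
    - [0,0,0]
    - [0,0,0]
    - [0,0,0]
  offset:
    - [0,0,-25]
    - [0,0,-53]
    - [0,0,-53]
  claw: [-1,-1,-1]

```text
t: 5.55
tool_pos: [0.6014, 0.0027, 0.416]
tool_rot: [0.097, 0.995, -0.003, 0.003]
contact_force: [-1.7, -0.5, -1.2]
opening: -0.0
```

```bash
cat >> h.py <<'E'
def arc(step=20,n=5,R=58,hub=(578,51)):
    x,y,z=get_state()['tool_pos']*1000;a=np.degrees(np.arctan2(y-hub[1],x-hub[0]))
    print('a %.1f r %.1f z %.1f'%(a,np.hypot(x-hub[0],y-hub[1]),z),get_state()['contact_force'].round(1))
    for i in range(1,n+1):
        b=np.radians(a-step*i);print([round(hub[0]+R*np.cos(b)-x,1),round(hub[1]+R*np.sin(b)-y,1),round(-step*i/36,1)],end=', ')
    print()
E
python3 -c "
from h import *
arc()"
```

```text
a -64.1 r 53.7 z 416.0 [-1.7 -0.5 -1.2]
[np.float64(-17.5), np.float64(-9.4), -0.6], [np.float64(-37.6), np.float64(-7.9), -1.1], [np.float64(-56.0), np.float64(0.3), -1.7], [np.float64(-70.4), np.float64(14.3), -2.2], [np.float64(-79.2), np.float64(32.5), -2.8],
```

>>> servo_tool:
  twist:
    - [0,0,0]
    - [0,0,0]
    - [0,0,0]
    - [0,0,0]
    - [0,0,0]
  offset:
    - [-17,-9,0]
    - [-38,-8,0]
    - [-56,0,-1]
    - [-70,14,-1]
    - [-79,32,-2]
  claw: [-1,-1,-1,-1,-1]

```text
t: 5.97
tool_pos: [0.5213, 0.0342, 0.4159]
tool_rot: [0.098, 0.995, -0.003, 0.004]
contact_force: [2.2, -3.2, 0.8]
opening: -0.0002
```

```bash
python3 -c "
from h import *
arc();p,d,P,K,T=shot('top');cv2.imwrite('pics/top4c.png',cv2.resize(p[130:280,190:390],None,fx=3.5,fy=3.5)[:,:,::-1])"
```

```text
a -163.5 r 59.1 z 415.9 [ 2.2 -3.2  0.8]
[np.float64(-1.2), np.float64(20.3), -0.6], [np.float64(3.5), np.float64(39.9), -1.1], [np.float64(14.6), np.float64(56.7), -1.7], [np.float64(30.8), np.float64(68.7), -2.2], [np.float64(50.1), np.float64(74.5), -2.8],
```

View pics/top4c.png

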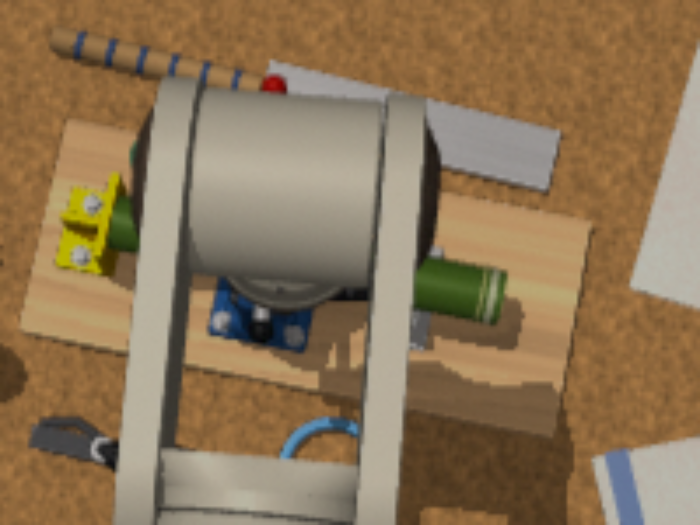

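The view shows the bar following: the red ball is now at (273,85) and the black at (262,320). Cranking continues.

>>> servo_tool:
  twist:
    - [0,0,0]
    - [0,0,0]
    - [0,0,0]
    - [0,0,0]
    - [0,0,0]
  offset:
    - [-1,20,-1]
    - [3,40,-1]
    - [15,57,-2]
    - [31,69,-2]
    - [50,75,-3]
  claw: [-1,-1,-1,-1,-1]

```text
t: 6.43
tool_pos: [0.5703, 0.1132, 0.4147]
tool_rot: [0.097, 0.995, -0.002, 0.004]
contact_force: [-3.0, -1.1, 0.9]
opening: 0.0004
```

```bash
python3 -c "
from h import *
arc()"
```

```text
a 97.0 r 62.7 z 414.7 [-3.  -1.1  0.9]
[np.float64(20.7), np.float64(-5.7), -0.6], [np.float64(39.2), np.float64(-13.5), -1.1], [np.float64(54.0), np.float64(-27.3), -1.7], [np.float64(63.1), np.float64(-45.2), -2.2], [np.float64(65.6), np.float64(-65.2), -2.8],
```

>>> servo_tool:
  twist:
    - [0,0,0]
    - [0,0,0]
    - [0,0,0]
    - [0,0,0]
    - [0,0,0]
  offset:
    - [21,-5,-1]
    - [39,-13,-2]
    - [54,-27,-3]
    - [63,-45,-4]
    - [66,-65,-4.5]
  claw: [-1,-1,-1,-1,-1]

```text
t: 6.85
tool_pos: [0.6374, 0.0479, 0.4108]
tool_rot: [0.096, 0.995, -0.002, 0.004]
contact_force: [1.0, 2.6, -0.2]
opening: -0.0001
```

```bash
python3 -c "
from h import *
arc()"
```

```text
a -3.0 r 59.5 z 410.8 [ 1.   2.6 -0.2]
[np.float64(-6.0), np.float64(-19.5), -0.6], [np.float64(-17.0), np.float64(-36.4), -1.1], [np.float64(-33.1), np.float64(-48.6), -1.7], [np.float64(-52.3), np.float64(-54.4), -2.2], [np.float64(-72.4), np.float64(-53.4), -2.8],
```

>>> servo_tool:
  twist:
    - [0,0,0]
    - [0,0,0]
    - [0,0,0]
    - [0,0,0]
    - [0,0,0]
  offset:
    - [-6,-19,-1]
    - [-17,-36,-2]
    - [-33,-48,-3]
    - [-52,-54,-4]
    - [-72,-53,-4]
  claw: [-1,-1,-1,-1,-1]

```text
t: 7.27
tool_pos: [0.565, -0.0065, 0.4077]
tool_rot: [0.097, 0.995, -0.002, 0.004]
contact_force: [4.0, 1.1, 0.6]
opening: -0.0001
```

```bash
python3 -c "
from h import *
arc()"
```

```text
a -102.8 r 59.0 z 407.7 [4.  1.1 0.6]
[np.float64(-18.4), np.float64(8.8), -0.6], [np.float64(-33.1), np.float64(22.4), -1.1], [np.float64(-42.4), np.float64(40.4), -1.7], [np.float64(-44.9), np.float64(60.3), -2.2], [np.float64(-40.5), np.float64(80.0), -2.8],
```

>>> servo_tool:
  twist:
    - [0,0,0]
    - [0,0,0]
    - [0,0,0]
    - [0,0,0]
    - [0,0,0]
  offset:
    - [-18,9,-1]
    - [-33,22,-2]
    - [-42,40,-3]
    - [-45,60,-4]
    - [-41,80,-4]
  claw: [-1,-1,-1,-1,-1]

```text
t: 7.68
tool_pos: [0.5229, 0.0737, 0.4055]
tool_rot: [0.098, 0.995, -0.002, 0.005]
contact_force: [-0.1, -3.1, 0.0]
opening: -0.0002
```

```bash
python3 -c "
from h import *
arc()"
```

```text
a 157.6 r 59.6 z 405.5 [-0.1 -3.1  0. ]
[np.float64(12.2), np.float64(16.4), -0.6], [np.float64(28.2), np.float64(28.7), -1.1], [np.float64(47.4), np.float64(34.8), -1.7], [np.float64(67.5), np.float64(34.0), -2.2], [np.float64(86.1), np.float64(26.3), -2.8],
```

>>> servo_tool:
  twist:
    - [0,0,0]
    - [0,0,0]
    - [0,0,0]
    - [0,0,0]
    - [0,0,0]
  offset:
    - [12,16,-1]
    - [28,28,-2]
    - [47,35,-3]
    - [67,34,-4]
    - [86,26,-4]
  claw: [-1,-1,-1,-1,-1]

```text
t: 8.1
tool_pos: [0.6096, 0.1008, 0.4025]
tool_rot: [0.097, 0.995, -0.001, 0.005]
contact_force: [-3.8, 0.8, 0.1]
opening: 0.0
```

```bash
python3 - <<'E'
from h import *
np.set_printoptions(precision=4,suppress=True)
arc(8)
p,d,P,K,T=shot('side');cv2.imwrite('pics/side5c.png',cv2.resize(p[150:300,190:350],None,fx=4,fy=4)[:,:,::-1])
E
```

```text
a 57.6 r 58.9 z 402.5 [-3.8  0.8  0.1]
[np.float64(6.0), np.float64(-5.6), -0.2], [np.float64(11.8), np.float64(-11.2), -0.4], [np.float64(16.7), np.float64(-17.6), -0.7], [np.float64(20.7), np.float64(-24.7), -0.9], [np.float64(23.7), np.float64(-32.2), -1.1],
```

View pics/side5c.png

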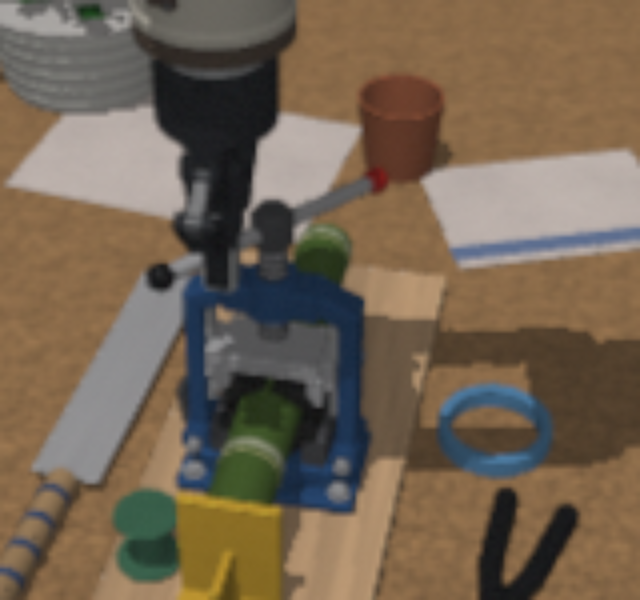

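The closed finger is pushing the black arm. Red is at crop (376,181), black at (160,276), and the jaw is down close on the bamboo. I get the bar's angle and height from these.

```bash
cat >> h.py <<'E'
def bar(z=.241,n='side'):
    p,d,P,K,T=shot(n);h=cv2.cvtColor(p,cv2.COLOR_RGB2HSV).astype(int);Z=P[...,2]
    reg=(np.hypot(P[...,0]-.578,P[...,1]-.051)<.115)&(Z>.21)&(Z<.29)
    for nm,m in(('red',((h[...,0]<8)|(h[...,0]>172))&(h[...,1]>120)&reg),('black',(h[...,2]<45)&reg&(np.hypot(P[...,0]-.578,P[...,1]-.051)>.075))):
        k,l,st,c=cv2.connectedComponentsWithStats(m.astype(np.uint8))
        if k<2: continue
        i=1+st[1:,4].argmax();r=T[:3,:3]@np.array([(c[i][0]-K[0,2])/K[0,0],(c[i][1]-K[1,2])/K[1,1],1]);q=T[:3,3]+r*(z-T[2,3])/r[2]
        print(nm,st[i,4],c[i].round(1),q.round(4),'ang %.1f'%np.degrees(np.arctan2(q[1]-.051,q[0]-.578)),'r %.4f'%np.hypot(q[0]-.578,q[1]-.051),'z',P[l==i].mean(0).round(4))
E
python3 -c "
from h import *
np.set_printoptions(suppress=True)
bar()"
```

```text
red 21 [285.3 195.4] [ 0.5047 -0.0007  0.241 ] ang -144.8 r 0.0897 z [0.505  0.0055 0.2453]
black 29 [228.4 217.6] [0.6539 0.1032 0.241 ] ang 34.5 r 0.0921 z [0.6532 0.1084 0.245 ]
```

θ is about 14.9 rad, and the height agrees. Touch should come in about 46° and the goal is about 120° further. I take smaller steps and watch the force.

>>> servo_tool:
  twist:
    - [0,0,0]
    - [0,0,0]
    - [0,0,0]
    - [0,0,0]
    - [0,0,0]
  offset:
    - [6,-6,0]
    - [12,-11,-1]
    - [17,-18,-1]
    - [21,-25,-2]
    - [24,-32,-2]
  claw: [-1,-1,-1,-1,-1]

```text
t: 8.62
tool_pos: [0.6348, 0.0662, 0.3998]
tool_rot: [0.098, 0.995, -0.002, 0.005]
contact_force: [-1.8, 3.1, 0.4]
opening: 0.0002
```

```bash
python3 -c "
from h import *
arc(8)"
```

```text
a 14.9 r 58.8 z 399.8 [-1.8  3.1  0.4]
[np.float64(0.8), np.float64(-8.2), -0.2], [np.float64(1.2), np.float64(-16.2), -0.4], [np.float64(0.5), np.float64(-24.3), -0.7], [np.float64(-1.4), np.float64(-32.2), -0.9], [np.float64(-4.3), np.float64(-39.7), -1.1],
```

>>> servo_tool:
  twist:
    - [0,0,0]
    - [0,0,0]
    - [0,0,0]
    - [0,0,0]
    - [0,0,0]
  offset:
    - [1,-8,0]
    - [1,-16,0]
    - [0,-24,0]
    - [-1,-32,0]
    - [-4,-40,0]
  claw: [-1,-1,-1,-1,-1]

```text
t: 9.03
tool_pos: [0.6307, 0.0254, 0.3998]
tool_rot: [0.098, 0.995, -0.002, 0.005]
contact_force: [1.1, 4.9, 0.3]
opening: 0.0002
```

```bash
python3 -c "
from h import *
arc(8);bar(.238)"
```

```text
a -25.9 r 58.6 z 399.8 [1.1 4.9 0.3]
[np.float64(-4.6), np.float64(-6.7), -0.2], [np.float64(-9.6), np.float64(-13.1), -0.4], [np.float64(-15.4), np.float64(-18.8), -0.7], [np.float64(-21.9), np.float64(-23.5), -0.9], [np.float64(-29.1), np.float64(-27.3), -1.1], 
red 34 [281.4 222.1] [0.5172 0.1158 0.238 ] ang 133.2 r 0.0889 z [0.5174 0.1215 0.2424]
```

θ is about 16.35 rad and the force has risen from 3.6 to 5 N, so the jaw is in contact. One more 36° should give about 60 N.

>>> servo_tool:
  twist:
    - [0,0,0]
    - [0,0,0]
    - [0,0,0]
    - [0,0,0]
    - [0,0,0]
  offset:
    - [-5,-7,0]
    - [-10,-13,0]
    - [-15,-19,0]
    - [-22,-24,-1]
    - [-26,-26,-1]
  claw: [-1,-1,-1,-1,-1]

```text
t: 9.5
tool_pos: [0.6036, -0.0024, 0.3991]
tool_rot: [0.099, 0.995, -0.002, 0.005]
contact_force: [4.5, 2.9, -0.0]
opening: 0.0003
```

```bash
python3 -c "
from h import *
arc(8);bar(.237)"
```

```text
a -64.4 r 59.2 z 399.1 [ 4.5  2.9 -0. ]
[np.float64(-8.1), np.float64(-1.9), -0.2], [np.float64(-15.9), np.float64(-3.8), -0.4], [np.float64(-24.0), np.float64(-4.6), -0.7], [np.float64(-32.1), np.float64(-4.2), -0.9], [np.float64(-40.0), np.float64(-2.8), -1.1], 
red 39 [261.7 228.1] [0.5671 0.1398 0.237 ] ang 97.0 r 0.0895 z [0.5669 0.1454 0.2415]
black 6 [255.  187.8] [ 0.591  -0.0437  0.237 ] ang -82.2 r 0.0956 z [ 0.5906 -0.0346  0.243 ]
```

θ is about 16.96 rad with 5.4 N against 3.6 N when free, so the hold is about 60 N and within what the screw keeps. I back off, lift, and move clear for a final look.

>>> servo_tool:
  twist:
    - [0,0,0]
    - [0,0,0]
    - [0,0,0]
    - [0,0,0]
    - [0,0,0]
  offset:
    - [5,2,0]
    - [11,5,0]
    - [12,5,30]
    - [12,5,65]
    - [12,5,100]
  claw: [-1,-1,-1,-1,-1]

```text
t: 9.97
tool_pos: [0.6158, 0.003, 0.4999]
tool_rot: [0.099, 0.995, -0.002, 0.004]
contact_force: [0.2, -0.6, 0.8]
opening: 0.0001
```

>>> servo_tool:
  twist:
    - [0,0,0]
    - [0,0,0]
    - [0,0,0]
    - [0,0,0]
    - [0,0,0]
  offset:
    - [-10,-30,0]
    - [-20,-65,0]
    - [-35,-105,0]
    - [-50,-145,0]
    - [-65,-185,0]
  claw: [-1,-1,-1,-1,-1]

```text
t: 10.38
tool_pos: [0.5518, -0.1803, 0.4998]
tool_rot: [0.098, 0.995, -0.002, 0.004]
contact_force: [0.9, -0.4, -0.1]
opening: -0.0002
```

>>> servo_tool:
  twist:
    - [0,0,0]
    - [0,0,0]
    - [0,0,0]
  offset:
    - [-15,-35,0]
    - [-30,-70,0]
    - [-30,-70,0]
  claw: [-1,-1,-1]

```text
t: 10.63
tool_pos: [0.5203, -0.2553, 0.4993]
tool_rot: [0.101, 0.995, -0.003, 0.003]
contact_force: [0.6, -0.5, 0.6]
opening: 0.0001
```

```bash
python3 -c "
from h import *
p,P=culm();bar(.237);bar(.237,'top')
q=shot('side')[0]
cv2.imwrite('pics/fin.png',np.hstack([cv2.resize(p[130:300,190:390],(400,340)),cv2.resize(q[150:350,170:370],(400,340))])[:,:,::-1])"
```

```text
[ 0.52025838 -0.25530454  0.49934273] [ 0.55117588 -0.49077985  0.63282858]
culm s -0.08556896839878292 0.23298474439691197 stop 0.23405069612409982
red 35 [261.4 228.2] [0.5678 0.1404 0.237 ] ang 96.5 r 0.0899 z [0.5676 0.1465 0.242 ]
black 4 [253.8 187.2] [ 0.5948 -0.0467  0.237 ] ang -80.3 r 0.0991 z [ 0.5941 -0.0337  0.2455]
red 31 [230.6 194.9] [0.5662 0.1412 0.237 ] ang 97.5 r 0.0910 z [0.5645 0.1406 0.2448]
black 29 [301.2 185.8] [ 0.591  -0.0391  0.237 ] ang -81.8 r 0.0910 z [ 0.5891 -0.0387  0.2452]
```

View pics/fin.png

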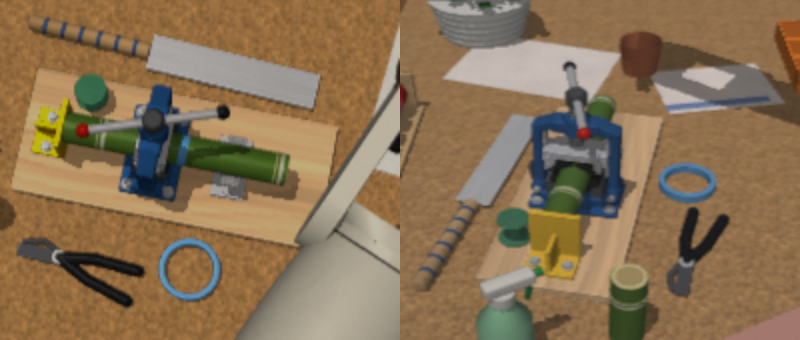

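The culm is at the stop, the jaw is down on it, the bar angle is unchanged after release (97°), and the other objects are in place. I hand the job in.

```bash
python3 -c "
from bench import *
finish_job();print(get_state()['t'])"
```

```text
the job is handed in; nothing more can be done
the job is handed in; nothing more can be done
```

I pushed the bamboo about 60 mm along its supports to the yellow stop, and the contact force rose to about 16 N there. I then cranked the handle about 1.9 turns clockwise with the shut fingers, backed off and handed the job in at about 10.8 s.

- **Bamboo at the stop:** the last top view puts its tip within about 1 mm of the stop face. That is within measurement noise; the check before cranking gave 0.1 mm.
- **Jaw hold:** the pushing force rose from about 3.6 N free to 5.4 N. The handle ended at about 16.96 rad, roughly 1.3 rad past touch. That implies about 60 N on the bamboo; the force is inferred from handle angle and stiffness, not measured directly.
- **Handle after release:** it stayed put, at about 97° before and after I took the fingers away.
- **Rest of the bench:** the arm is clear and touching nothing, and everything visible in the last pictures looks where it was.

No check failed. One reading was unexpected: the bamboo pushed up on the fingers with up to 8 N during the push, and this did not affect the result.

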